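Find the soft corner of the setting plate and shim it

TASK

One corner of the steel setting plate has a bad foot: press on the plate's corners with a fingertip, firmly but without hitting them, until you find the one that gives, and push that corner right down. Then press that corner's cam shim down flat by its thumb tab, leaving the other three shims standing, and press the same corner once more to make sure that it now stands firm and the plate level. Pick nothing up, keep the plate on its base, and leave the tools and bottle round it where they are.

Things in the scene. Friction and masses are not known exactly. Their poses are not given: they have to be found in the camera images.
- base: grey painted base of the tang setting plate, 230 x 206 x 12 mm, screwed down; origin at the centre of its underside, on the worktop; z up; its -x edge is called the front, its +y edge the left. Dark stops 42 mm high stand at the middle of its four sides, 2 mm clear of the plate.
- plate: steel setting plate, 170 (x) x 140 (y) x 8 mm, 0.8 kg, lying loose on four feet in the base between the stops; origin at the centre of its underside (39 mm above the worktop, so its top is at 47 mm), axes as the base's. A round brass bull's-eye level, 32 mm across and 6 mm high, sits at the middle of its top. It stands level at first.
- corner_fl (a point): scribed ring on the plate's top at the front left corner, the spot to press (-60 mm x, +55 mm y in the plate's frame, z 8 mm)
- corner_fr (a point): scribed ring on the plate's top at the front right corner, the spot to press (-60 mm x, -55 mm y in the plate's frame, z 8 mm)
- corner_rl (a point): scribed ring on the plate's top at the rear left corner, the spot to press (+60 mm x, +55 mm y in the plate's frame, z 8 mm)
- corner_rr (a point): scribed ring on the plate's top at the rear right corner, the spot to press (+60 mm x, -55 mm y in the plate's frame, z 8 mm)
- foot_fl (a joint): how far the foot under the front left corner has sunk, m: 0 at first, 0.0045 fully sunk. Three feet never sink. The bad one, at a corner that changes from run to run, is held by friction alone: 6 N or more on its ring sinks it fully and the corner goes down 4 mm; it does not come up again, and the plate then rocks there.
- foot_fr (a joint): how far the foot under the front right corner has sunk, m: 0 at first, 0.0045 fully sunk. Three feet never sink. The bad one, at a corner that changes from run to run, is held by friction alone: 6 N or more on its ring sinks it fully and the corner goes down 4 mm; it does not come up again, and the plate then rocks there.
- foot_rl (a joint): how far the foot under the rear left corner has sunk, m: 0 at first, 0.0045 fully sunk. Three feet never sink. The bad one, at a corner that changes from run to run, is held by friction alone: 6 N or more on its ring sinks it fully and the corner goes down 4 mm; it does not come up again, and the plate then rocks there.
- foot_rr (a joint): how far the foot under the rear right corner has sunk, m: 0 at first, 0.0045 fully sunk. Three feet never sink. The bad one, at a corner that changes from run to run, is held by friction alone: 6 N or more on its ring sinks it fully and the corner goes down 4 mm; it does not come up again, and the plate then rocks there.
- shim_fl (a joint): front left cam shim, rad: at 0 its lever stands 60 degrees above level (starts 0 to 0.12), 1.05 is flat, stop at 1.08. Friction holds it; about 3 N on the tab moves it. Shaft along the base's y axis at -50 mm x, 20 mm above the worktop. Standing, its lobe hangs clear under the plate; flat, the lobe carries that corner at its level height.
- tab_fl (a point): top of the ridged thumb tab (20 x 20 x 5 mm) on the front left shim's lever, beside the plate (+87 mm y in the base's frame), 38 mm from the shaft. It swings down and outward, toward the base's front edge; flat, this point is 22 mm above the worktop at -88 mm x in the base's frame.
- shim_fr (a joint): front right cam shim, rad: at 0 its lever stands 60 degrees above level (starts 0 to 0.12), 1.05 is flat, stop at 1.08. Friction holds it; about 3 N on the tab moves it. Shaft along the base's y axis at -50 mm x, 20 mm above the worktop. Standing, its lobe hangs clear under the plate; flat, the lobe carries that corner at its level height.
- tab_fr (a point): top of the ridged thumb tab (20 x 20 x 5 mm) on the front right shim's lever, beside the plate (-87 mm y in the base's frame), 38 mm from the shaft. It swings down and outward, toward the base's front edge; flat, this point is 22 mm above the worktop at -88 mm x in the base's frame.
- shim_rl (a joint): rear left cam shim, rad: at 0 its lever stands 60 degrees above level (starts 0 to 0.12), 1.05 is flat, stop at 1.08. Friction holds it; about 3 N on the tab moves it. Shaft along the base's y axis at +50 mm x, 20 mm above the worktop. Standing, its lobe hangs clear under the plate; flat, the lobe carries that corner at its level height.
- tab_rl (a point): top of the ridged thumb tab (20 x 20 x 5 mm) on the rear left shim's lever, beside the plate (+87 mm y in the base's frame), 38 mm from the shaft. It swings down and outward, toward the base's rear edge; flat, this point is 22 mm above the worktop at +88 mm x in the base's frame.
- shim_rr (a joint): rear right cam shim, rad: at 0 its lever stands 60 degrees above level (starts 0 to 0.12), 1.05 is flat, stop at 1.08. Friction holds it; about 3 N on the tab moves it. Shaft along the base's y axis at +50 mm x, 20 mm above the worktop. Standing, its lobe hangs clear under the plate; flat, the lobe carries that corner at its level height.
- tab_rr (a point): top of the ridged thumb tab (20 x 20 x 5 mm) on the rear right shim's lever, beside the plate (-87 mm y in the base's frame), 38 mm from the shaft. It swings down and outward, toward the base's rear edge; flat, this point is 22 mm above the worktop at +88 mm x in the base's frame.
- tang_blue: blue polishing tang (81 x 137 x 128 mm, stands on two ball feet and its tip), a bystander beside the base; origin at the centre of its underside
- oil_bottle: white dropper bottle with a red pointed cap (28 mm across, 67 mm high), a bystander beside the base; origin at the centre of its underside
- hex_key: hexagon key lying flat (26 x 82 x 5 mm), a bystander beside the base; origin at the centre of its underside
- loupe_f: folding loupe lying flat (24 x 30 x 15 mm), a bystander beside the base; origin at the centre of its underside

How it is judged:
By the outcome, as a careful person would: the job done as asked, in the order asked, and still so for the second after the job is handed in, with the robot touching nothing.
It also fails if it takes over 58 s, if anything falls off the work surface, if the arm or the gripper's body presses on something with over 40 N, if the wrist force passes 120 N, or if a joint passes its speed limit or range.

ROBOT

A 7-joint arm with a two-finger parallel gripper is mounted at the origin on a cart in front of the work surface, level with it; the furniture and walls round the work are solid. World frame = base frame: x ahead of the robot, y to its left, z up, the work surface at z = 0. Lengths are in mm, angles in rad, forces in N, time in s.
With the tool pointing down it reaches from about 425 to 1025 mm from the base axis. Payload 3.6 kg.
Tool frame: the origin (TCP) lies between the finger pads; the fingertips stand 19 mm ahead of it and the grasp point (between the pads) is the TCP (env.tcp_to_tips is the distance from the TCP to the fingertips, in mm); z points along the fingers, y is the line along which they close (so a half turn about z gives the same grasp; the last joint's range is limited). The gripper opens to 85 mm and grips with 20 to 120 N. Pads are 22 mm wide; open, the fingers measure 114 mm over their backs; the gripper's body (76 mm by 85 mm) begins 54 mm behind the grasp point. The pads swing forward as they close: fully open they stand 13 mm farther back than shut.
Start: joints at [-1.409, 0.591, 0.048, 1.609, -0.033, 0.943, -0.034], TCP at [183.434, 701.414, 250.302] pointing down, gripper open.
Joint ranges: [-2.69, 2.69], [-0.47, 2.24], [-1.27, 1.36], [0.19, 2.51], [-1.53, 4.68], [0.08, 2.07], [-3.09, 3.09]. Speed limits (rad/s): [2.57, 2.57, 3.14, 3.14, 3.14, 3.14, 3.14].

INTERFACE

Orientations are given as a 3x3 rotation matrix whose columns are the frame's x, y, z axes.
In Python, from workcell import env, capture, camera_model, job, outline_of, mark_of gives the robot as it stands. The module is installed in compiled form; this text tells all that it offers.
- The arm moves only by the tool jog_arm, never from a script. Its argument "moves" is a list of rows, each a list of 4 numbers: the shift along the tool's x, y, z in cm, then the turn about the tool's z in degrees. A call has 1 to 8 rows; each row shifts and turns the commanded pose from where the row before left it, along the tool's axes as they then stand; what a row does not reach is not made up. A row lasts 1/10 s, in which the tool goes at most 50 mm and 8.59 degrees, less where a joint would pass 70% of its speed; a pose out of reach is approached as far as the arm can. A call with a gripper value outside its range is refused whole. "claw" is the finger opening in cm, from 0 to 8.54, set as the call begins (left out, the last holds). The fingers move at their own pace and stop on an object; "newtons" is the grip in N (left out, the last holds). Time passes only in rows, so rows that do not move let the fingers close. It gives the time, the measured TCP pose, the force, the opening and the grip force at its end, in the units of the state.
- env.observe(): the state, without advancing time (a new reading comes with each control period).
- capture(name): name is "side" or "top" or "wrist"; returns the picture (420x560x3 uint8, red, green, blue); there is no depth.
- camera_model(name): a dict with "fx", "fy", "cx", "cy" (pixels), "T" (4x4, takes a point from camera to world coordinates); the wrist camera has in their place "mount" (4x4, takes a point from camera to tool coordinates, whose origin is the TCP and whose axes are the flange's). Camera axes: x right, y up, looking along -z (the intrinsics and any distortion apply to the point x, -y, -z); pixel columns grow to the right and rows downward; lengths in mm; the calibration is good to about 2 mm. A picture is of the moment at which its call begins: read the wrist's pose just before it. camera_model takes no time and is no camera call.
- job.finish_job(): hands the job in; it is judged then, once.
Trained networks look in the newest picture that a camera, given by its name, has taken for a name from the list of things; names that differ only in an ending like _2 or _b are one class to them, and where a whole thing is asked for, a point or a joint stands for the part that bears it (a point fixed in the world has none). Each returns a list of dicts, best first, with "score" (0 to 1); they miss things now and then, are a little off and sometimes report something else, mostly with a low value. They report only what shows in the picture. A call takes as long as a camera call.
- outline_of(camera, name): "pixels" (420x560 bool, what is visible of it).
- mark_of(camera, name): "centre" ([x, y, z] in mm, in world coordinates, good to about 4 mm: a listed point, or the origin of a listed thing).
The state is a dict: "time_s": time; "joint_pos": joint angles; "dq": joint speeds; "joint_efforts": joint torques, N m; "position": TCP position; "tool_rot": TCP orientation; "force": force on the tool from outside, world axes, zero at the start; "torque": the same for the moment, N m; "gripper_width": opening from 0.0 (shut) to 1.0 (fully open); "grasp_force": force on a finger pad.
Only numpy, scipy, OpenCV 4.12 (cv2) and the standard library are available. Lean on these libraries where they do the work, as an engineer would, in place of code of your own. Each camera call takes 0.05 s, during which the arm holds its last target. There are 200 camera calls.

## Working session

There is one attempt and no reset: what is moved stays moved. The work goes in short steps, Python scripts to look and compute and a tool call to move; the robot and the scene stay as the last step left them, time stands still between calls to the robot, and variables do not carry over. Pictures are saved under pics/ and viewed, at most 10 in all, crops included, and the job is handed in when it is done.

Besides the shell and the picture viewer there is one more tool, called after "Call:" by a JSON object that holds its "method" and its "body". jog_arm: Moves the arm, as the interface text tells. Its arguments: {"type":"object","properties":{"moves":{"type":"array","items":{"type":"array","items":{"type":"number"}}},"claw":{"type":"number"},"newtons":{"type":"number"}},"required":["moves"]}

```bash
mkdir -p pics; python3 - <<'E'
from workcell import env,capture,camera_model,mark_of
import cv2,numpy as np
s=env.observe();print(s['time_s'],s['position'],np.round(s['tool_rot'],3).tolist(),s['gripper_width'],env.tcp_to_tips)
for c in['top','side']:
    cv2.imwrite(f'pics/{c}0.png',capture(c)[:,:,::-1])
    for n in['base','plate','corner_fl','corner_fr','corner_rl','corner_rr','tab_fl','tab_fr','tab_rl','tab_rr','tang_blue','oil_bottle','hex_key','loupe_f']:
        r=mark_of(c,n);print(c,n,[(np.round(d['centre']).tolist(),round(d['score'],2)) for d in r[:1]])
E
```

```text
0.0 [183.23869672 700.64557522 249.12619145] [[-0.967, 0.253, -0.0], [0.253, 0.967, -0.002], [-0.0, -0.002, -1.0]] 1.0050120256191006 19.0
top base []
top plate [([558.0, -49.0, 43.0], 0.92)]
top corner_fl [([490.0, -4.0, 50.0], 0.76)]
top corner_fr [([509.0, -111.0, 44.0], 0.61)]
top corner_rl [([610.0, 14.0, 45.0], 0.67)]
top corner_rr [([626.0, -97.0, 46.0], 0.56)]
top tab_fl [([475.0, 29.0, 54.0], 0.38)]
top tab_fr [([502.0, -145.0, 54.0], 0.66)]
top tab_rl [([616.0, 49.0, 52.0], 0.62)]
top tab_rr [([640.0, -124.0, 53.0], 0.63)]
top tang_blue [([456.0, 165.0, 1.0], 0.83)]
top oil_bottle [([666.0, -228.0, -4.0], 0.62)]
top hex_key [([527.0, -224.0, -4.0], 0.64)]
top loupe_f [([398.0, -36.0, 2.0], 0.67)]
side base [([561.0, -53.0, -4.0], 0.78)]
side plate [([560.0, -50.0, 40.0], 0.61)]
side corner_fl [([490.0, -4.0, 44.0], 0.74)]
side corner_fr [([506.0, -113.0, 52.0], 0.89)]
side corner_rl [([609.0, 12.0, 46.0], 0.64)]
side corner_rr [([624.0, -95.0, 43.0], 0.88)]
side tab_fl [([483.0, 23.0, 57.0], 0.44)]
side tab_fr [([504.0, -145.0, 52.0], 0.55)]
side tab_rl [([617.0, 50.0, 49.0], 0.47)]
side tab_rr [([640.0, -124.0, 52.0], 0.73)]
side tang_blue [([454.0, 162.0, -1.0], 0.55)]
side oil_bottle [([664.0, -224.0, -3.0], 0.63)]
side hex_key [([483.0, 22.0, 57.0], 0.54)]
side loupe_f [([399.0, -32.0, -1.0], 0.52)]
```

```bash
cat > fit.py <<'E'
import numpy as np
obs={(-60,55):[(490,-4),(490,-4)],(-60,-55):[(509,-111),(506,-113)],(60,55):[(610,14),(609,12)],(60,-55):[(626,-97),(624,-95)],(0,0):[(558,-49),(560,-50)]}
A=[complex(*k) for k,v in obs.items() for _ in v];B=[complex(*p) for v in obs.values() for p in v]
A=np.array(A);B=np.array(B);c=B.mean();r=np.vdot(A-A.mean(),B-c);th=np.angle(r)
P=lambda x,y:(lambda z:(round(z.real,1),round(z.imag,1)))(c+np.exp(1j*th)*complex(x,y))
if __name__=='__main__':
    print(c,np.degrees(th),abs(B-c-np.exp(1j*th)*A))
    for x,y in obs:print(x,y,P(x,y))
    for x in(-69,69,-88,88):
        for y in(87,-87):print('tab',x,y,P(x,y))
E
python3 fit.py
```

```text
(558.2-49.7j) 8.255804579703774 [0.931241   0.931241   2.87197901 0.76305499 0.72818621 1.50793136
 1.57531388 1.56291545 0.72801099 1.82482876]
-60 55 (np.float64(490.9), np.float64(-3.9))
-60 -55 (np.float64(506.7), np.float64(-112.7))
60 55 (np.float64(609.7), np.float64(13.3))
60 -55 (np.float64(625.5), np.float64(-95.5))
0 0 (np.float64(558.2), np.float64(-49.7))
tab -69 87 (np.float64(477.4), np.float64(26.5))
tab -69 -87 (np.float64(502.4), np.float64(-145.7))
tab 69 87 (np.float64(614.0), np.float64(46.3))
tab 69 -87 (np.float64(639.0), np.float64(-125.9))
tab -88 87 (np.float64(458.6), np.float64(23.8))
tab -88 -87 (np.float64(483.6), np.float64(-148.4))
tab 88 87 (np.float64(632.8), np.float64(49.0))
tab 88 -87 (np.float64(657.8), np.float64(-123.2))
```

View pics/top0.png

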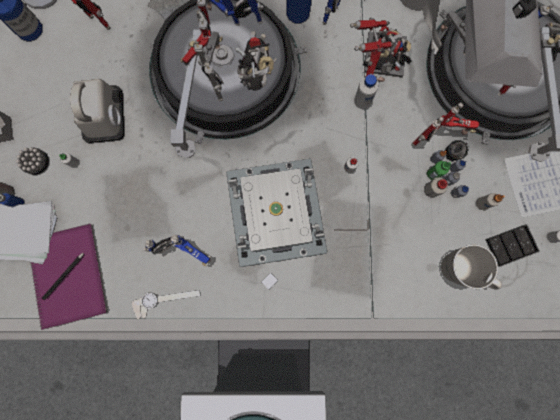

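View pics/side0.png

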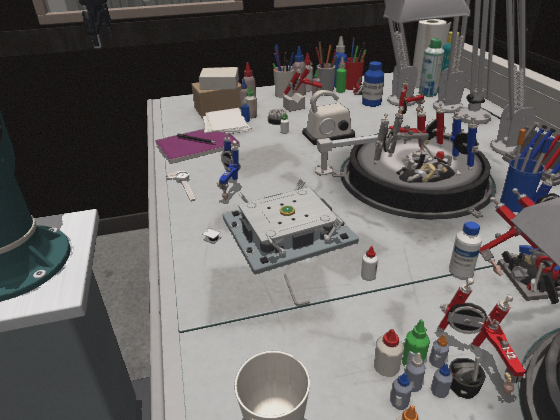

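Both pictures agree with the networks. The plate is at about (276,208) in the top view, which is world (558,-50), yawed 8°. The tang is on its left, the loupe in front, and the key and bottle on its right.

Call:
{"method": "jog_arm", "body": {"moves": [[-3.1,-3.5,0,0],[-3.1,-3.5,0,0],[-3.1,-3.5,0,0],[-3.1,-3.5,0,0],[-3.1,-3.5,0,0],[-3.1,-3.5,0,0],[-3.1,-3.5,0,0],[-3.1,-3.5,0,0]], "claw": 0, "newtons": 20}}

```text
time_s: 2.3
position: [353.3, 366.2, 250.7]
tool_rot: [[-0.968, 0.253, 0.001], [0.253, 0.968, 0.001], [-0.001, 0.001, -1.0]]
force: [0.3, 0.1, 0.0]
gripper_width: -0.001
grasp_force: 0.0
```

Call:
{"method": "jog_arm", "body": {"moves": [[-3.1,-3.5,0,0],[-3.1,-3.5,0,0],[-3.1,-3.5,0,0],[-3.1,-3.5,0,0],[-3.1,-3.5,0,0],[-3.1,-3.5,0,0],[-3.1,-3.5,0,0],[-3.1,-3.5,0,0]]}}

```text
time_s: 3.1
position: [522.5, 32.4, 250.7]
tool_rot: [[-0.967, 0.253, 0.001], [0.253, 0.967, 0.0], [-0.001, 0.001, -1.0]]
force: [0.4, 0.6, 0.6]
gripper_width: -0.001
grasp_force: 0.0
```

Call:
{"method": "jog_arm", "body": {"moves": [[0,0,0,8.4],[0,0,0,8.4],[0,0,0,8.4],[0,0,0,8.4],[0,0,0,8.4],[0,0,0,8.4],[0,0,0,8.4],[0,0,0,8.2]]}}

```text
time_s: 3.9
position: [521.8, 34.3, 250.5]
tool_rot: [[-0.139, 0.99, 0.001], [0.99, 0.139, 0.0], [0.0, 0.001, -1.0]]
force: [0.3, -1.2, -0.3]
gripper_width: -0.002
grasp_force: 0.0
```

```bash
python3 - <<'E'
from workcell import env,capture,camera_model,mark_of
import cv2,numpy as np
s=env.observe();print(s['time_s'],s['position'])
print(np.round(camera_model('wrist')['mount'],2).tolist())
cv2.imwrite('pics/w0.png',capture('wrist')[:,:,::-1])
for n in['base','plate','corner_fl','corner_fr','corner_rl','corner_rr','tab_fl','tab_fr','tab_rl','tab_rr']:
    r=mark_of('wrist',n);print(n,[(np.round(d['centre'],1).tolist(),round(d['score'],2)) for d in r[:1]])
E
```

```text
3.9 [521.78141981  34.25665894 250.54440334]
[[0.0, 0.94, 0.33, 83.96], [1.0, -0.0, -0.0, 0.33], [-0.0, 0.33, -0.94, -123.73], [0.0, 0.0, 0.0, 1.0]]
base [([510.4, -106.7, 48.3], 0.63)]
plate [([557.2, -48.6, 37.3], 0.83)]
corner_fl [([492.1, -5.2, 46.4], 0.91)]
corner_fr [([512.9, -105.7, 47.2], 0.79)]
corner_rl []
corner_rr [([626.4, -94.3, 47.9], 0.81)]
tab_fl [([473.3, 28.8, 46.9], 0.91)]
tab_fr []
tab_rl [([616.7, 43.8, 48.1], 0.82)]
tab_rr [([609.0, 12.9, 46.6], 0.51)]
```

View pics/w0.png

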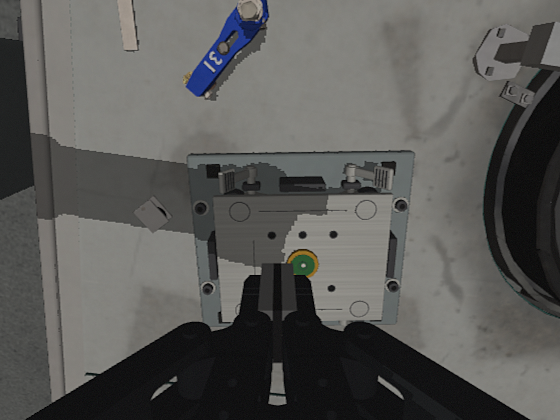

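The wrist view shows rings at about (240,211) fl, (367,209) rl, (360,308) rr, (246,308) fr and level (303,264). I'll project these to z=47.

```bash
python3 - <<'E'
from workcell import env,camera_model
import numpy as np
s=env.observe();m=camera_model('wrist');print({k:v for k,v in m.items() if k!='mount'})
T=np.eye(4);T[:3,:3]=s['tool_rot'];T[:3,3]=s['position'];T=T@np.array(m['mount'])
for n,u,v,z in[('fl',240,211,47),('rl',367,209.5,47),('rr',359.5,308,47),('lvl',303,264,53)]:
    d=T[:3,:3]@[(u-m['cx'])/m['fx'],-(v-m['cy'])/m['fy'],-1];print(n,T[:3,3]+d*(z-T[2,3])/d[2])
E
```

```text
{'fx': 365.85684765440783, 'fy': 365.85684765440783, 'cx': 276.9554447746447, 'cy': 206.27399903643118}
fl [492.38911979  -4.66804457  47.        ]
rl [611.46282022  14.4066818   47.        ]
rr [628.38793214 -93.7447755   47.        ]
lvl [560.20588537 -48.43280533  53.        ]
```

Call:
{"method": "jog_arm", "body": {"moves": [[-1.7,-1.7,3.0,0],[-1.7,-1.8,3.0,0],[0,0,4,0],[0,0,4,0],[0,0,2.5,0],[0,0,1,0],[0,0,0,0],[0,0,0,0]]}}

```text
time_s: 5.25
position: [492.7, -4.7, 76.1]
tool_rot: [[-0.145, 0.989, 0.002], [0.989, 0.145, -0.0], [-0.0, 0.002, -1.0]]
force: [0.8, 0.4, -0.3]
gripper_width: 0.0
grasp_force: 0.0
```

Call:
{"method": "jog_arm", "body": {"moves": [[0,0,0.1,0],[0,0,0.1,0],[0,0,0.1,0],[0,0,0.1,0]]}}

```text
time_s: 5.65
position: [492.2, -4.4, 71.7]
tool_rot: [[-0.145, 0.989, 0.001], [0.989, 0.145, 0.0], [-0.0, 0.001, -1.0]]
force: [-0.5, 0.0, -0.1]
gripper_width: -0.002
grasp_force: 0.0
```

Call:
{"method": "jog_arm", "body": {"moves": [[0,0,0.1,0],[0,0,0.1,0],[0,0,0.1,0],[0,0,0.1,0],[0,0,0.1,0],[0,0,0,0]]}}

```text
time_s: 6.25
position: [491.9, -4.6, 66.2]
tool_rot: [[-0.145, 0.989, -0.0], [0.989, 0.145, -0.0], [0.0, -0.0, -1.0]]
force: [0.2, -0.4, -0.1]
gripper_width: 0.002
grasp_force: 0.0
```

Call:
{"method": "jog_arm", "body": {"moves": [[0,0,0.05,0],[0,0,0.05,0],[0,0,0,0]]}}

```text
time_s: 6.55
position: [491.9, -4.6, 66.0]
tool_rot: [[-0.145, 0.989, 0.0], [0.989, 0.145, 0.001], [0.001, 0.0, -1.0]]
force: [-1.5, 0.6, 8.2]
gripper_width: 0.001
grasp_force: 4.1
```

Call:
{"method": "jog_arm", "body": {"moves": [[0,0,0.04,0],[0,0,0,0],[0,0,0,0]]}}

```text
time_s: 6.85
position: [491.9, -4.6, 66.0]
tool_rot: [[-0.145, 0.989, 0.0], [0.989, 0.145, 0.001], [0.001, 0.001, -1.0]]
force: [-2.1, 0.4, 11.5]
gripper_width: -0.001
grasp_force: 6.1
```

Call:
{"method": "jog_arm", "body": {"moves": [[0,0,-1.5,0],[-3.6,0,0,0],[-3.7,0.1,0,0],[-3.6,0,0,0],[0,0,0.6,0],[0,0,0.4,0],[0,0,0.1,0],[0,0,0,0]]}}

```text
time_s: 7.65
position: [508.2, -110.6, 68.5]
tool_rot: [[-0.147, 0.989, -0.001], [0.989, 0.147, 0.001], [0.001, -0.001, -1.0]]
force: [-0.4, -0.3, 0.8]
gripper_width: 0.001
grasp_force: 0.0
```

Call:
{"method": "jog_arm", "body": {"moves": [[0,0,0.1,0],[0,0,0.1,0],[0,0,0.1,0],[0,0,0,0]]}}

```text
time_s: 8.05
position: [508.8, -111.9, 65.9]
tool_rot: [[-0.146, 0.989, 0.0], [0.989, 0.146, 0.0], [0.0, 0.0, -1.0]]
force: [-0.5, -0.4, 0.2]
gripper_width: -0.002
grasp_force: 0.1
```

Call:
{"method": "jog_arm", "body": {"moves": [[0,0,0.05,0],[0,0,0.05,0],[0,0,0.03,0],[0,0,0,0]]}}

```text
time_s: 8.45
position: [508.8, -112.0, 65.0]
tool_rot: [[-0.145, 0.989, 0.0], [0.989, 0.145, 0.001], [0.001, 0.0, -1.0]]
force: [-1.2, 1.5, 5.6]
gripper_width: 0.004
grasp_force: 2.4
```

Call:
{"method": "jog_arm", "body": {"moves": [[0,0,0.05,0],[0,0,0.05,0],[0,0,0,0]]}}

```text
time_s: 8.75
position: [508.8, -112.1, 64.0]
tool_rot: [[-0.145, 0.989, 0.0], [0.989, 0.145, 0.0], [0.0, 0.0, -1.0]]
force: [-1.0, 1.0, 5.0]
gripper_width: -0.002
grasp_force: 2.6
```

It gives at fr, so I'll push it right down.

Call:
{"method": "jog_arm", "body": {"moves": [[0,0,0.05,0],[0,0,0.05,0],[0,0,0.05,0],[0,0,0.05,0],[0,0,0.05,0],[0,0,0,0],[0,0,0,0]]}}

```text
time_s: 9.45
position: [508.7, -112.3, 62.2]
tool_rot: [[-0.145, 0.989, 0.0], [0.989, 0.145, 0.001], [0.001, 0.0, -1.0]]
force: [-1.7, 1.1, 12.2]
gripper_width: -0.001
grasp_force: 5.9
```

Call:
{"method": "jog_arm", "body": {"moves": [[0,0,0.04,0],[0,0,0,0],[0,0,0,0]]}}

```text
time_s: 9.75
position: [508.7, -112.3, 62.1]
tool_rot: [[-0.145, 0.989, 0.001], [0.989, 0.145, 0.001], [0.001, 0.001, -1.0]]
force: [-2.8, 1.2, 15.5]
gripper_width: 0.005
grasp_force: 7.5
```

Fr is bottomed: it went down 4 mm and now reads 15 N firm. Next is its tab.

Call:
{"method": "jog_arm", "body": {"moves": [[0,0,-1,0],[0,0,-2.5,0],[-1.7,-0.6,0,0],[-1.7,-0.7,0,0],[0,0,0,0],[0,0,0,0]]}}

```text
time_s: 10.35
position: [500.7, -147.8, 95.8]
tool_rot: [[-0.144, 0.99, -0.0], [0.99, 0.144, 0.0], [0.0, -0.0, -1.0]]
force: [0.4, -0.2, -0.3]
gripper_width: -0.004
grasp_force: 0.0
```

```bash
python3 - <<'E'
from workcell import env,capture,mark_of
import cv2,numpy as np
s=env.observe();print(s['time_s'],s['position'],s['force'])
a=capture('wrist');b=capture('side')[170:290,200:380]
print([(np.round(d['centre'],1).tolist(),round(d['score'],2)) for n in('tab_fr',) for c in('wrist','side') for d in mark_of(c,n)[:2]])
cv2.imwrite('pics/w1.png',np.hstack([a[:,80:480],cv2.resize(b,(400,420))])[:,:,::-1])
E
```

```text
10.35 [ 500.71061763 -147.76724349   95.76042871] [ 0.36509451 -0.20559896 -0.2904564 ]
[([507.0, -147.8, 53.0], 0.96), ([504.2, -145.9, 51.7], 0.57)]
```

View pics/w1.png

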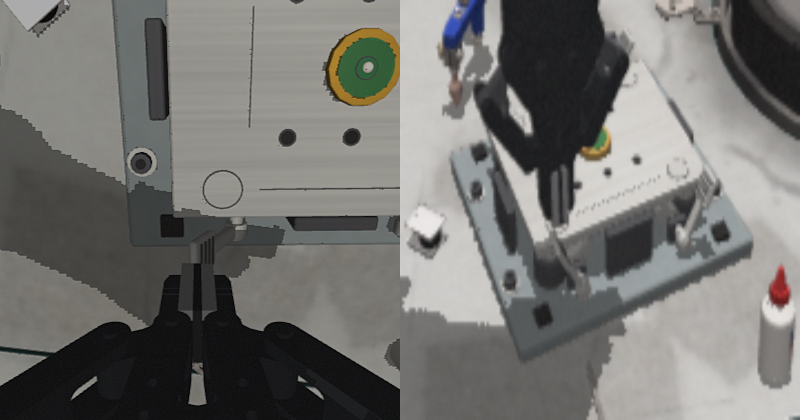

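The finger stands right over the fr tab (wrist view (200,250)), and the bubble has moved off. I'll press down and swing outward.

Call:
{"method": "jog_arm", "body": {"moves": [[0,0,0.6,0],[0,0,0.4,0],[0,0,0.2,0],[0,-0.05,0.2,0],[0,-0.1,0.3,0],[0,-0.1,0.3,0],[0,-0.1,0.3,0]]}}

```text
time_s: 11.25
position: [493.0, -149.1, 72.9]
tool_rot: [[-0.143, 0.99, -0.007], [0.99, 0.143, 0.001], [0.002, -0.006, -1.0]]
force: [-3.0, -0.0, 5.0]
gripper_width: 0.001
grasp_force: 2.6
```

Call:
{"method": "jog_arm", "body": {"moves": [[0,-0.15,0.3,0],[0,-0.15,0.3,0],[0,-0.15,0.3,0],[0,-0.15,0.3,0]]}}

```text
time_s: 11.65
position: [492.0, -149.4, 60.7]
tool_rot: [[-0.145, 0.989, 0.001], [0.989, 0.145, -0.0], [-0.001, 0.001, -1.0]]
force: [0.1, -0.1, 2.2]
gripper_width: -0.001
grasp_force: 1.1
```

Call:
{"method": "jog_arm", "body": {"moves": [[0,-0.15,0.3,0],[0,-0.15,0.3,0],[0,-0.15,0.3,0],[0,-0.1,0.3,0],[0,-0.05,0.2,0],[0,0,0.1,0]]}}

```text
time_s: 12.25
position: [486.2, -150.1, 45.6]
tool_rot: [[-0.145, 0.989, 0.001], [0.989, 0.145, -0.0], [-0.0, 0.001, -1.0]]
force: [2.4, 0.4, 1.9]
gripper_width: -0.002
grasp_force: 1.3
```

Call:
{"method": "jog_arm", "body": {"moves": [[0,0,0.1,0],[0,0,0.1,0],[0,0,0.1,0],[0,0,0.1,0],[0,0,0,0]]}}

```text
time_s: 12.75
position: [485.2, -150.0, 41.6]
tool_rot: [[-0.145, 0.989, -0.001], [0.989, 0.145, 0.0], [0.0, -0.001, -1.0]]
force: [0.2, 0.2, 1.6]
gripper_width: -0.0
grasp_force: 0.9
```

Call:
{"method": "jog_arm", "body": {"moves": [[0,0,0.05,0],[0,0,0.05,0],[0,0,0.05,0],[0,0,0,0]]}}

```text
time_s: 13.15
position: [485.1, -150.0, 40.3]
tool_rot: [[-0.145, 0.989, -0.001], [0.989, 0.145, 0.0], [0.0, -0.001, -1.0]]
force: [0.7, -0.5, 4.5]
gripper_width: 0.003
grasp_force: 2.3
```

Call:
{"method": "jog_arm", "body": {"moves": [[0,0,0.05,0],[0,0,0.05,0],[0,0,0,0]]}}

```text
time_s: 13.45
position: [485.2, -150.0, 40.1]
tool_rot: [[-0.145, 0.989, -0.0], [0.989, 0.145, 0.001], [0.001, 0.0, -1.0]]
force: [-1.5, 0.2, 13.2]
gripper_width: 0.003
grasp_force: 6.3
```

The shim is at its stop (13 N). I'll raise and press fr again.

Call:
{"method": "jog_arm", "body": {"moves": [[0,0,-1,0],[0,0,-3,0],[1.7,1.4,0,0],[1.7,1.5,0,0],[0,0,0.6,0],[0,0,0.3,0],[0,0,0.1,0],[0,0,0,0]]}}

```text
time_s: 14.25
position: [507.9, -113.2, 68.8]
tool_rot: [[-0.143, 0.99, -0.002], [0.99, 0.143, -0.0], [0.0, -0.002, -1.0]]
force: [-0.9, -0.2, -0.7]
gripper_width: -0.001
grasp_force: 0.0
```

Call:
{"method": "jog_arm", "body": {"moves": [[0,0,0.1,0],[0,0,0.1,0],[0,0,0,0]]}}

```text
time_s: 14.55
position: [509.0, -112.5, 67.2]
tool_rot: [[-0.145, 0.989, -0.0], [0.989, 0.145, -0.0], [0.0, -0.0, -1.0]]
force: [-0.1, 0.3, 0.1]
gripper_width: -0.003
grasp_force: 0.0
```

Call:
{"method": "jog_arm", "body": {"moves": [[0,0,0.05,0],[0,0,0.05,0],[0,0,0.05,0],[0,0,0.05,0],[0,0,0,0]]}}

```text
time_s: 15.05
position: [509.3, -112.2, 66.0]
tool_rot: [[-0.145, 0.989, 0.0], [0.989, 0.145, 0.0], [0.0, 0.0, -1.0]]
force: [-1.2, 1.0, 8.5]
gripper_width: 0.001
grasp_force: 4.2
```

Call:
{"method": "jog_arm", "body": {"moves": [[0,0,0.05,0],[0,0,0,0]]}}

```text
time_s: 15.25
position: [509.3, -112.2, 65.9]
tool_rot: [[-0.145, 0.989, 0.001], [0.989, 0.145, 0.001], [0.001, 0.001, -1.0]]
force: [-2.1, 1.0, 13.2]
gripper_width: 0.001
grasp_force: 6.1
```

It holds firm at the level height (65.9, 13 N). I'll retreat and check.

Call:
{"method": "jog_arm", "body": {"moves": [[0,0,-1,0],[0,0,-4,0],[0,0,-5,0],[0,-2,-5,0],[0,-2,-3,0],[0,0,0,0],[0,0,0,0]]}}

```text
time_s: 15.95
position: [471.2, -117.6, 241.8]
tool_rot: [[-0.145, 0.989, 0.002], [0.989, 0.145, 0.0], [0.0, 0.002, -1.0]]
force: [0.4, 0.2, -1.0]
gripper_width: 0.001
grasp_force: 0.0
```

```bash
python3 - <<'E'
from workcell import env,capture
import cv2,numpy as np
s=env.observe();print(s['time_s'],s['position'],s['force'])
a=capture('wrist');b=capture('side')[170:320,200:400]
cv2.imwrite('pics/w2.png',np.hstack([a[:,80:480],cv2.resize(b,(400,420))])[:,:,::-1])
E
```

```text
15.95 [ 471.15420872 -117.56904544  241.84191346] [ 0.38708408  0.24535454 -1.01849436]
```

View pics/w2.png

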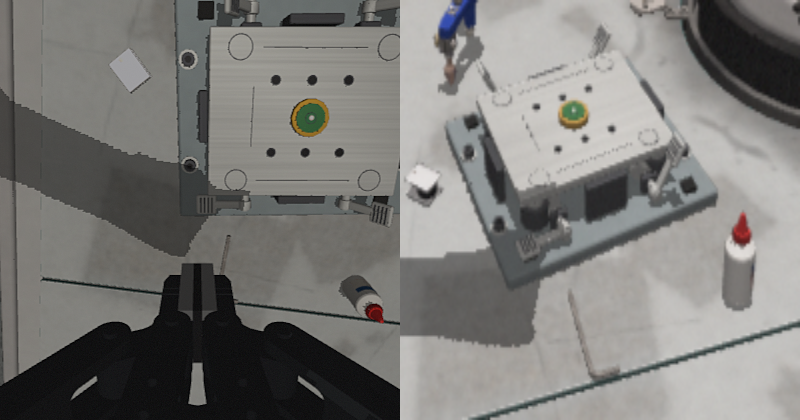

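In the wrist half of the picture the fr tab lies flat (205,204). In the side half the other three tabs stand, and the bubble is centred again (310,118). The bystanders look undisturbed.

```bash
python3 -c "
from workcell import job
print(job.finish_job())"
```

```text
the job is handed in; nothing more can be done
None
```

The bad foot was at the front right: I pushed that corner down about 4 mm, pressed its shim flat and left the other three standing, then pressed the corner again and it held firm at level height (13 N, bubble centred); I handed the job in just after 16 s on the robot clock.

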